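# Plug the glaze pump's inlet and lock its cam coupler

## Robot

A 6-joint arm with a two-finger parallel gripper is mounted at the origin on the work surface. World frame = base frame: x ahead of the robot, y to its left, z up, the work surface at z = 0. Lengths are in mm, angles in rad, forces in N, time in s.
With the tool pointing down it reaches from about 300 to 775 mm from the base axis. Payload 14.6 kg.
Tool frame: the origin (TCP) lies at the very end of the fingers, on their centre line; the grasp point (between the pads) lies 19 mm behind it (pinch_z is the distance from the TCP to the grasp point, in mm); x points along the fingers, z is the direction in which the jaws open and shut, and the axes are right-handed (so a half turn about x gives the same grasp; the last joint's range is limited). The gripper opens to 94 mm and grips with 3 to 60 N. Pads are 16 mm wide; open, the fingers measure 119 mm over their backs; the gripper's body (75 mm by 177 mm) begins 78 mm behind the grasp point.
Start: joints at [1.125, 0.3, 1.521, -0, 1.321, -0.067], TCP at [203.39, 511.001, 205.446] pointing down, gripper open.
Joint ranges: [-3.03, 3.03], [-0.79, 2.21], [0.23, 2.52], [-1.04, 4.18], [0, 3.07], [-2.55, 2.55]. Speed limits (rad/s): [2.22, 2.22, 2.57, 3.14, 3.14, 3.14].

## Interface

Orientations are given as [roll, pitch, yaw] about the fixed x, y, z axes, in that order (R = Rz(yaw) Ry(pitch) Rx(roll)).
In Python, from cell import read_state, camera, sign_off, pinch_z gives the robot as it stands. The module is installed in compiled form; this text tells all that it offers.
- The arm moves only by the tool arm_command, never from a script. Its argument "series" is a list of rows, each a list of 3 entries, a list of its own where there are three numbers: the finger opening in mm, from 0 to 94, then the shift along the tool's x, y, z in mm, then the turn about the tool's x in degrees. A call has 1 to 12 rows; each row is the pose to reach, as a shift and turn from the pose measured when the call began, along the tool's axes at that moment; what a row does not reach only later rows make up. A row lasts 1/8 s, in which the tool goes at most 62.5 mm and 10.7 degrees, less where a joint would pass 70% of its speed; a pose out of reach is approached as far as the arm can. A call with a gripper value outside its range is refused whole. The fingers move at their own pace and stop on an object; "newtons" is the grip in N (left out, the last holds). Time passes only in rows, so rows that repeat a pose let the fingers close. It gives the time, the measured TCP pose, the force and the opening at its end, in the units of the state.
- read_state(): the state, without advancing time (a new reading comes with each control period).
- camera(name): name is "scene" or "top"; returns a dict with "pixels" (480x640x3 uint8, red, green, blue), "range_z" (480x640 float32, mm along the optical axis (not along the pixel's ray), 0 where there is no reading), "fov_y" (degrees; the focal length in pixels is half the picture's height over the tangent of half this angle, whatever the lens; pixels are square), "cx", "cy" (the principal point, pixels), "k1" (the pictures are not rectified: a ray, as slopes to the right and down, at radius r is drawn at 1 + k1 r^2 times it, then the intrinsics apply), "R" (3x3) and "t" (3): a world point X has camera coordinates R X + t. Camera axes: x right, y down, z forward; pixel columns grow to the right and rows downward; lengths in mm; the calibration is good to about 2 mm. A picture is of the moment at which its call begins.
- sign_off(): hands the job in, once; it reports no verdict.
The state is a dict: "clock": time; "joints": joint angles; "qd": joint speeds; "effort": joint torques, N m; "eef_pos": TCP position; "eef_rot": TCP orientation; "wrist_force": force on the tool from outside, world axes, zero at the start; "moment": the same for the moment, N m; "finger_gap": finger opening in mm.
Only numpy, scipy, OpenCV 4.12 (cv2) and the standard library are available. Lean on these libraries where they do the work, as an engineer would, in place of code of your own. Each camera call takes 0.05 s, during which the arm holds its last target.

## Task

The glaze pump has been rinsed: close its inlet. Take the steel plug from the rinse tray and push it straight down into the coupler on top of the pump until it is home on its gasket, firmly but without ramming it; then swing the coupler's two cam arms down together, without forcing them, until both lie flat against the coupler and lock the plug. Let go, and leave the cake tub, the glass mug and the palette knife where they are.

Things in the scene. Friction and masses are not known exactly. Their poses are not given: they have to be found in the camera images.
- plug_centre (a point): Centre of the loose stainless plug (about 0.22 kg), half-way up its 55 mm; z is its axis, up as it stands nose down in the tray, and so it goes in. Its round grip, 36 mm across and 22.5 mm tall, is the part above the flange (32.5 to 55 mm from the nose): grasp it there. When the plug is home this point coincides with coupler_mouth.
- plug: The same plug; origin at the centre of its nose (underside). From the nose up: chamfer 2.5 mm, lip 36 mm across up to 9 mm, cam groove (29 mm across its floor) to 21 mm, 36 mm across to 29.5 mm, flange 44 mm across and 3 mm thick, then the grip. Home: the flange's underside is 2 mm above the coupler's rim; resting on the gasket, not pushed home: 8 mm.
- coupler_mouth (a point): Centre of the rim of the coupler on the pump: a round mouth facing straight up, 193 mm above the bench. z is up along its axis, y the line of the two cam arms (left arm at +y), x points to the pump's motor. Bore 38.4 mm, with a lead-in chamfer to 43 mm at the rim. The pump stands on soft rubber feet and sinks about 1 mm for every 4 N, so go by force, not by height, to tell when the plug is home.
- coupler: The coupler's fixed stainless socket, 50 mm outside diameter; origin at the centre of its rim, axes as coupler_mouth. More than 40 N of the plug on its rim or bore is ramming.
- gasket: Snug black gasket in the bore; origin at the centre of its upper face, 21.5 mm below the rim, unloaded. By weight alone the plug stops on it 6 mm above home. It yields at about 8 N and 2 N more per mm: home, 6 mm down, takes about 18 N, the firm end is 1 mm further. Let go, it springs back about 1 mm; the cams take that up. Push 18 to 25 N; over 40 N is ramming.
- cam_left (a joint): Swing of the cam arm at the coupler's +y side, rad: 0 = down flat along the coupler, locked; 1.57 = straight out level; starts at 1.65 to 2.1 (out and a little up). Stays where left. 1 to 2 N at mid-length swings it down to 0.6; from there to 0 the cam draws the plug down, taking about 5 N at 25 mm from the pin. Over 40 N of a finger on it is forcing.
- cam_right (a joint): The same for the cam arm at the coupler's -y side. If the plug is not pushed home first, both arms jam near 0.55 rad on its lip. They belong down together: one below 0.75 while the other is above 1.35 is wrong.
- cam_left_tip (a point): Tip of the left cam arm, 57 mm from its pin; the pin is 25 mm from the coupler's axis (along y), 10 mm below the rim. The arm is a steel bar 14 mm wide, 5 mm thick, its middle line 6 mm outside the pin: shut, its outer face is 33.5 mm from the axis (67 mm over both arms). It reaches 59 mm from the pin, a thin pull ring beyond.
- cam_right_tip (a point): Tip of the right cam arm, 57 mm from its pin; mirror image of the left. With the arms pressed half down, two fingers outside them can close and bring both home together.
- tub: Loose clear plastic tub with cake squares, 130 x 100 x 50 mm, origin under its centre; leave alone.
- mug: Loose glass mug, 76 mm across, 120 mm tall, origin under its centre; leave alone.
- knife: Loose palette knife with a wooden handle, 270 mm long, lying on the bench; leave alone.
- tray: Fixed shallow aluminium rinse tray, 170 x 130 x 16 mm, floor 3 mm, origin under its centre; the plug stands in it.
Things that resemble listed ones, but are neither listed nor needed, are in the scene too. Of the things like the plug, leave any that is orange; of the rest the smaller one is meant.

How it is judged:
By the outcome, as a careful person would: the job done as asked, in the order asked, and still so for the second after the job is handed in, with the robot touching nothing.
It also fails if it takes over 72 s, if anything falls off the work surface, if the arm or the gripper's body presses on something with over 40 N, if the wrist force passes 120 N, or if a joint passes its speed limit or range.

## Working session

There is one attempt and no reset: what is moved stays moved. The work goes in short steps, Python scripts to look and compute and a tool call to move; the robot and the scene stay as the last step left them, time stands still between calls to the robot, and variables do not carry over. Pictures are saved under pics/ and viewed, and the job is handed in when it is done.

Besides the shell and the picture viewer there is one more tool, called after "Call:" as a command line: name --argument value ..., lists and objects as JSON in quotes. arm_command: Moves the arm, as the interface text tells. Its arguments: {"type":"object","properties":{"series":{"type":"array"},"newtons":{"type":"number"}},"required":["series"]}

```bash
mkdir -p pics; cat > h.py <<'E'
import numpy as np, cv2, pickle
from cell import read_state, camera, sign_off, pinch_z
def snap(name,tag):
    c=camera(name); pickle.dump(c,open(f'pics/{tag}.pkl','wb'))
    cv2.imwrite(f'pics/{tag}.png',c['pixels'][:,:,::-1]); return c
def load(tag): return pickle.load(open(f'pics/{tag}.pkl','rb'))
def K(c):
    f=240/np.tan(np.radians(c['fov_y'])/2); return f
def ray(c,u,v):
    f=K(c); d=np.array([(u-c['cx'])/f,(v-c['cy'])/f]); s=d.copy()
    for _ in range(30): s=d/(1+c['k1']*(s@s))
    return np.array([s[0],s[1],1.])
def on_plane(c,u,v,z):
    R=np.array(c['R']);t=np.array(c['t']); o=-R.T@t; d=R.T@ray(c,u,v)
    return o+d*(z-o[2])/d[2]
def depth_pt(c,u,v):
    R=np.array(c['R']);t=np.array(c['t']); return R.T@(ray(c,u,v)*c['range_z'][int(round(v)),int(round(u))]-t)
def proj(c,X):
    p=np.array(c['R'])@np.array(X)+np.array(c['t']); s=p[:2]/p[2]; s=s*(1+c['k1']*(s@s)); return s*K(c)+[c['cx'],c['cy']]
def cloud(c):
    f=K(c); v,u=np.mgrid[0:480,0:640]; d=np.stack([(u-c['cx'])/f,(v-c['cy'])/f],-1); s=d.copy()
    for _ in range(30): s=d/(1+c['k1']*(s**2).sum(-1,keepdims=True))
    z=c['range_z']; P=np.concatenate([s*z[...,None],z[...,None]],-1)-np.array(c['t'])
    P=P@np.array(c['R']); P[z==0]=np.nan; return P
def st():
    s=read_state(); print({k:np.round(v,3).tolist() for k,v in s.items()})
E
python3 - <<'E'
from h import *
st(); print(pinch_z)
for n in ('scene','top'):
    c=snap(n,n+'0'); print(n,c['fov_y'],c['k1'],-np.array(c['R']).T@c['t'],np.round(c['R'],2).tolist())
E
```

```text
{'clock': 0.0, 'joints': [1.125, 0.3, 1.522, -0.0, 1.321, -0.067], 'qd': [0.001, -0.001, -0.001, 0.001, -0.0, 0.0], 'effort': [0.001, -53.183, -35.271, 0.071, 0.025, -0.0], 'eef_pos': [203.269, 510.781, 204.876], 'eef_rot': [3.082, 1.57, -2.009], 'wrist_force': [-0.115, 0.398, 0.213], 'moment': [0.007, -0.031, -0.002], 'finger_gap': 93.817}
18.8
scene 57.83171165824414 -0.02595465904525863 [981.34748233 227.69915929 729.55694831] [[-0.42, 0.91, 0.01], [0.68, 0.32, -0.66], [-0.6, -0.27, -0.75]]
top 44.41230383671529 -0.13957694403999768 [ 355.15667054    8.55663404 1277.43361698] [[-0.03, -1.0, 0.0], [-0.99, 0.03, -0.14], [0.14, -0.0, -0.99]]
```

View pics/scene0.png

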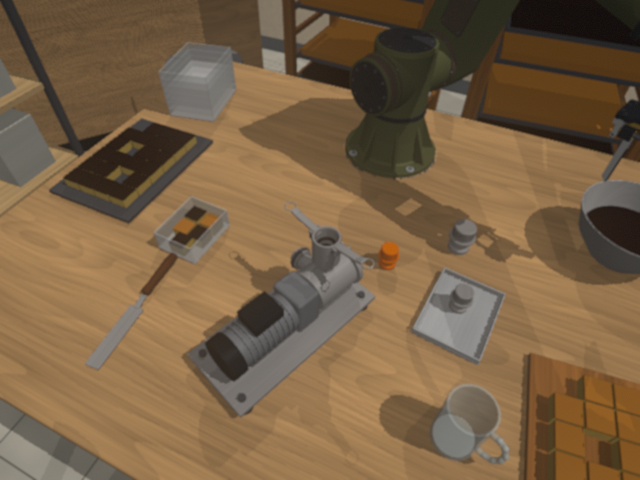

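View pics/top0.png

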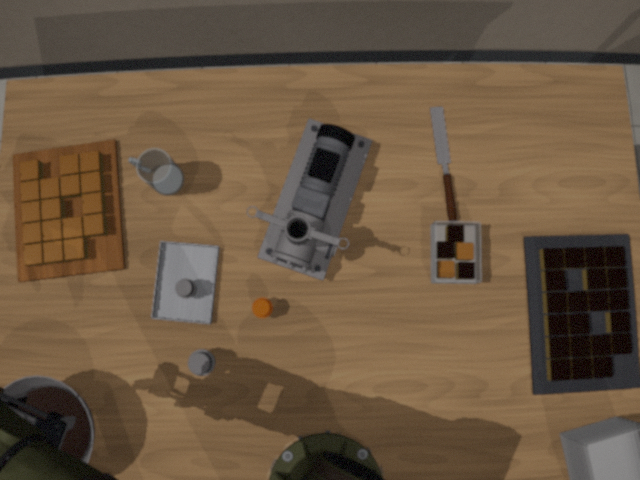

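The plug stands in the tray at scene (462,297) and top (185,288). The orange decoy is at top (262,308) and a larger grey one at top (200,362). The coupler mouth is at top (298,229), scene (327,238), with both arms out. Next I zoom in and measure.

```bash
python3 - <<'E'
from h import *
s=load('scene0');t=load('top0')
def crop(c,x0,y0,w,h,k,fn): cv2.imwrite('pics/'+fn,cv2.resize(c['pixels'][y0:y0+h,x0:x0+w,::-1],None,fx=k,fy=k,interpolation=cv2.INTER_CUBIC))
a=lambda c,x,y,w,h: cv2.resize(c['pixels'][y:y+h,x:x+w,::-1],(400,300),interpolation=cv2.INTER_CUBIC)
cv2.imwrite('pics/z1.png',np.vstack([np.hstack([a(t,145,258,80,60),a(t,240,194,120,90)]),np.hstack([a(s,422,272,80,60),a(s,280,195,120,90)])]))
for n,c,pts in(('t',t,[(185,287),(200,360),(298,229)]),('s',s,[(462,290),(463,228)])):
    for u,v in pts: print(n,u,v,depth_pt(c,u,v).round(1))
print(on_plane(t,185,288,58),on_plane(t,298,229,193),on_plane(s,327,238,193))
E
```

```text
t 185 287 [435.8 282.1  60.2]
t 200 360 [285.4 249.2  71.4]
t 298 229 [536.8  41.  153.5]
s 462 290 [435.8 283.7  56.3]
s 463 228 [289.4 249.8  71.1]
[433.89371056 282.56850451  58.        ] [530.3862778   39.81581706 193.        ] [537.74763868  45.28570383 193.        ]
```

View pics/z1.png

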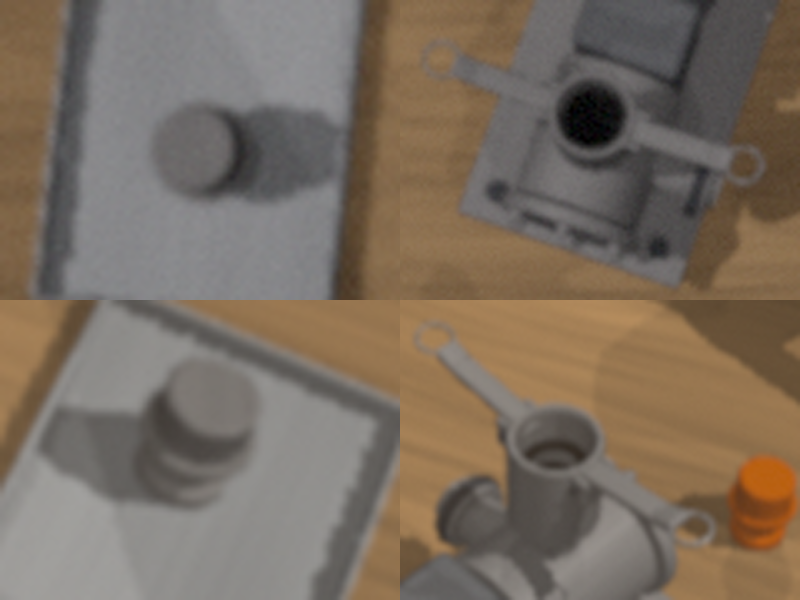

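```bash
cat >> h.py <<'E'
def tri(obs):
    A=np.zeros((3,3));b=np.zeros(3);L=[]
    for c,u,v in obs:
        R=np.array(c['R']);o=-R.T@np.array(c['t']);d=R.T@ray(c,u,v);d/=np.linalg.norm(d);M=np.eye(3)-np.outer(d,d);A+=M;b+=M@o;L.append((M,o))
    X=np.linalg.solve(A,b); return X,[np.linalg.norm(M@(X-o)).round(2) for M,o in L]
E
python3 - <<'E'
from h import *
s=load('scene0');t=load('top0')
print('plugtop',tri([(t,184.4,288),(s,464.2,291.4)]),on_plane(t,184.4,288,58),on_plane(s,464.2,291.4,58))
print('mouth',tri([(t,297.6,228.3),(s,326.2,237.3)]),on_plane(t,297.6,228.3,193),on_plane(s,326.2,237.3,193))
# clouds
for n,c in(('t',t),('s',s)):
    P=cloud(c)
    m=(np.hypot(P[...,0]-435,P[...,1]-283)<30)&(P[...,2]>50); Q=P[m]; print(n,'plug',m.sum(),np.median(Q,0),Q.min(0),Q.max(0))
    m=(np.hypot(P[...,0]-533,P[...,1]-42)<33)&(P[...,2]>185)&(P[...,2]<200); Q=P[m]; print(n,'rim',m.sum(),np.median(Q,0),Q.min(0),Q.max(0))
    A=np.c_[2*Q[:,:2],np.ones(len(Q))]; print('circ',np.linalg.lstsq(A,(Q[:,:2]**2).sum(1),rcond=None)[0][:2])
    # base plate / pump direction
# reproject check
for X in ([434,282.5,58],[533,42,193]): print(proj(t,X),proj(s,X))
# ring pts
print(tri([(t,240+40/3.333,194+60/3.333),(s,280+34/3.333,195+37/3.333)]),tri([(t,240+345/3.333,194+165/3.333),(s,280+293/3.333,195+227/3.333)]))
E
```

```text
plugtop (array([434.09056805, 286.97493802,  51.75722897]), [np.float64(1.7), np.float64(1.7)]) [433.92059214 283.83918824  58.        ] [438.59281978 288.09176939  58.        ]
mouth (array([532.46714906,  41.12389372, 187.47535059]), [np.float64(0.46), np.float64(0.46)]) [531.73033063  40.53466592 193.        ] [536.89415417  43.4523578  193.        ]
t plug 251 [434.19495582 286.40541184  57.08249609] [417.23413123 268.23983766  50.01782219] [453.13989819 304.73734912  64.0729572 ]
t rim 359 [533.73601303  42.16141725 191.40190178] [507.68039811   9.88869552 185.22474909] [557.63510055  73.69268274 196.97434764]
circ [532.86761959  41.59941146]
s plug 273 [438.12732288 288.1106732   57.25144094] [418.12712751 270.23168642  50.01665651] [454.13950315 306.37424287  61.28744376]
s rim 424 [533.58768441  40.07144873 190.96598662] [509.29795859   9.19313245 185.00118773] [559.0829087   73.12090481 195.82694439]
circ [534.83405579  41.93143007]
[185.03233926 287.94843276] [461.79599555 288.55095491]
[296.80177088 227.64995319] [326.35845248 235.44705746]
(array([571.11605228,  63.2824785 , 306.58134183]), [np.float64(57.38), np.float64(57.38)]) (array([499.46990201,  29.94880869, 108.0666499 ]), [np.float64(79.23), np.float64(79.23)])
```

```bash
python3 - <<'E'
from h import *
from scipy.spatial.transform import Rotation as Ro
s=load('scene0');t=load('top0')
k=1/3.3333
A,e=tri([(t,240+40*k,194+60*k),(s,280+293*k,195+227*k)]);B,e2=tri([(t,240+345*k,194+165*k),(s,280+34*k,195+37*k)])
print(A,e,B,e2,np.degrees(np.arctan2(*(A-B)[:2][::-1])))
r=read_state(); R=Ro.from_euler('xyz',r['eef_rot']).as_matrix(); print(R.round(3))
# base plate: long edge angle via depth at z~20-40?, occupancy in coupler frame
yd=(A-B)[:2]/np.linalg.norm((A-B)[:2]); xd=np.array([yd[1],-yd[0]]); C=np.array([534,42])
for c in(t,s):
    P=cloud(c).reshape(-1,3);P=P[~np.isnan(P[:,0])]; q=P[:,:2]-C; X=q@xd;Y=q@yd
    for y0 in range(-80,80,10):
        m=(Y>=y0)&(Y<y0+10)
        print(y0,[ (int(np.percentile(P[m&(X>=x)&(X<x+10),2],95)) if (m&(X>=x)&(X<x+10)).any() else -1) for x in range(-60,130,10)])
    print()
E
```

```text
[563.64394273 125.69971833 199.053197  ] [np.float64(0.79), np.float64(0.79)] [500.01226426 -43.35183233 196.58678188] [np.float64(0.82), np.float64(0.82)] 69.37346216303398
[[-0.    -0.929  0.37 ]
 [-0.001  0.37   0.929]
 [-1.     0.    -0.001]]
-80 [34, 34, 35, 86, 94, 202, 199, -1, -1, 34, 34, 33, 34, 35, 34, 36, 34, 37, 34]
-70 [35, 38, 33, 86, 98, 198, 200, -1, -1, 35, 34, 34, 35, 33, 34, 34, 35, 35, 36]
-60 [38, 42, 36, 36, 87, 196, 197, -1, 35, 33, 35, 35, 34, 35, 35, 35, 35, 34, 37]
-50 [98, 90, 78, 79, 88, 194, 195, -1, 84, 82, 75, 33, 36, 36, 35, 34, 37, 36, 36]
-40 [109, 106, 102, 103, 190, 193, 193, 184, 103, 102, 114, 116, 117, 118, 117, 112, 99, 97, 100]
-30 [115, 114, 111, 112, 191, 193, 195, 193, 112, 112, 116, 120, 118, 118, 119, 116, 108, 123, 133]
-20 [120, 118, 116, 191, 193, 188, 188, 194, 192, 117, 117, 119, 119, 119, 119, 117, 114, 127, 133]
-10 [123, 120, 118, 193, 189, 158, 157, 191, 194, 117, 117, 119, 118, 120, 118, 117, 117, 129, 133]
0 [121, 120, 117, 193, 193, 166, 171, 191, 193, 118, 117, 117, 119, 118, 119, 115, 115, 128, 135]
10 [120, 117, 114, 191, 1
[... 1322 characters left out ...]
 116, 193, 190, -1, 114, 190, 191, 115, 116, 117, 118, 118, 117, 116, 114, 123, 133]
10 [-1, 113, 113, 165, 193, 178, 191, 191, 188, 113, 115, 117, 117, 117, 117, 116, 111, 110, 133]
20 [70, 109, 110, 109, 189, 192, 192, 188, 109, 108, 115, 117, 117, 117, 117, 116, 105, 106, 131]
30 [103, 101, 99, 100, 100, 192, 192, 100, 99, 99, 97, 114, 113, 114, 114, 111, 93, 93, 94]
40 [91, 88, 35, 33, 33, 194, 194, 33, 33, 33, 33, 33, 33, 34, 33, 34, 33, 33, 33]
50 [36, 38, 35, 32, 32, 196, 196, 32, 34, 34, 33, 34, 33, 32, 33, 33, 33, 33, 33]
60 [34, 36, 32, 33, 33, 197, 197, 33, 32, 32, 33, 33, 32, 33, 33, 32, 34, 33, 33]
70 [33, 33, 32, 32, 33, 200, 200, 32, 33, 32, 32, 32, 31, 32, 32, 32, 32, 32, 32]
```

Call:
arm_command --series '[[94,[0,-40,-16],10],[94,[5,-80,-32],20],[94,[15,-120,-49],30],[94,[25,-160,-65],40],[94,[35,-200,-82],50],[94,[45,-240,-98],60],[94,[50,-270,-110],70],[94,[55,-290,-119],80],[94,[55,-300,-123],89],[94,[55,-300,-123],89],[94,[55,-300,-123],89]]' --newtons 20

```text
clock: 1.48
eef_pos: [436.2, 285.8, 150.0]
eef_rot: [-1.805, 1.57, -2.163]
wrist_force: [0.5, 0.0, -0.2]
finger_gap: 93.9
```

```bash
cat >> h.py <<'E'
from scipy.spatial.transform import Rotation as Ro
def to_tool(target,theta=None):
    r=read_state(); R=Ro.from_euler('xyz',r['eef_rot']).as_matrix()
    th=np.degrees(np.arctan2(R[1,2],R[0,2]))
    print('pos',np.round(r['eef_pos'],1),'theta',th.round(2),'tilt',R[2].round(4),'F',np.round(r['wrist_force'],1),'gap',round(r['finger_gap'],1),'t',round(r['clock'],2))
    if target is not None: print('shift',(R.T@(np.array(target)-r['eef_pos'])).round(1),'turn',None if theta is None else round(th-theta,1))
E
python3 - <<'E'
from h import *
to_tool([436.2,286,37],-20.6)
s=snap('scene','s1');t=snap('top','t1')
a=lambda c,x,y,w,h: cv2.resize(c['pixels'][y:y+h,x:x+w,::-1],(400,300),interpolation=cv2.INTER_CUBIC)
cv2.imwrite('pics/z2.png',np.hstack([a(s,362,180,200,150),a(t,105,218,160,120)]))
E
```

```text
pos [436.2 285.8 150. ] theta -20.49 tilt [-1.0e+00 -1.1e-03 -3.0e-04] F [ 0.5  0.  -0.2] gap 93.9 t 1.48
shift [113.    0.3  -0. ] turn 0.1
```

View pics/z2.png

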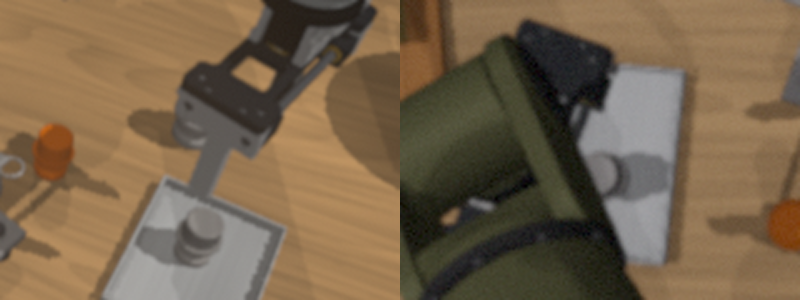

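Scene view: the plug's top is at about (462,291), lined up beneath the fingers. Next is the descent.

Call:
arm_command --series '[[94,[30,0,0],0],[94,[60,0,0],0],[94,[85,0,0],0],[94,[102,0,0],0],[94,[111,0,0],0],[94,[112,0,0],0],[94,[112,0,0],0]]'

```text
clock: 2.45
eef_pos: [436.5, 286.0, 38.7]
eef_rot: [-0.304, 1.57, -0.663]
wrist_force: [-0.4, -0.0, 0.2]
finger_gap: 94.0
```

```bash
python3 - <<'E'
from h import *
to_tool([436.2,286,37],-20.6)
s=snap('scene','s2');t=snap('top','t2')
a=lambda c,x,y,w,h: cv2.resize(c['pixels'][y:y+h,x:x+w,::-1],(400,300),interpolation=cv2.INTER_CUBIC)
cv2.imwrite('pics/z3.png',np.hstack([a(s,402,235,120,90),a(t,105,218,160,120)]))
E
```

```text
pos [436.5 286.   38.7] theta -20.52 tilt [-1.e+00 -2.e-04  6.e-04] F [-0.4 -0.   0.2] gap 94.0 t 2.45
shift [ 1.7 -0.1 -0.2] turn 0.1
```

View pics/z3.png

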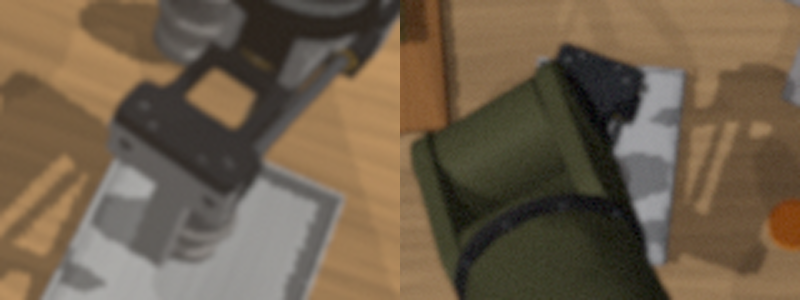

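Call:
arm_command --series '[[94,[0,0,0],-10],[94,[0,0,0],-20],[94,[0,0,0],-30],[94,[0,0,0],-40],[94,[0,0,0],-50],[94,[0,0,0],-60],[94,[0,0,0],-70],[94,[0,0,0],-80],[94,[0,0,0],-90],[94,[0,0,0],-90]]' --newtons 4

```text
clock: 3.8
eef_pos: [436.6, 286.1, 39.2]
eef_rot: [-1.204, 1.57, 0.007]
wrist_force: [0.8, -0.3, -0.2]
finger_gap: 94.1
```

Call:
arm_command --series '[[80,[0,0,0],0],[66,[0,0,0],0],[56,[0,0,0],0],[48,[0,0,0],0],[42,[0,0,0],0],[39,[0,0,0],0],[36,[0,0,0],0],[34,[0,0,0],0],[34,[0,0,0],0],[34,[0,0,0],0]]' --newtons 4

```text
clock: 5.05
eef_pos: [436.8, 286.3, 39.3]
eef_rot: [-0.936, 1.569, 0.276]
wrist_force: [1.2, 3.2, 2.9]
finger_gap: 35.9
```

```bash
python3 - <<'E'
from h import *
to_tool([436.2,286,37],-20.6)
s=snap('scene','s3')
a=lambda c,x,y,w,h: cv2.resize(c['pixels'][y:y+h,x:x+w,::-1],(400,300),interpolation=cv2.INTER_CUBIC)
cv2.imwrite('pics/z4.png',a(s,402,235,120,90))
E
```

```text
pos [436.8 286.3  39.3] theta 69.41 tilt [-1.     -0.0014  0.001 ] F [1.2 3.2 2.9] gap 35.9 t 5.05
shift [ 2.3  0.4 -0.5] turn 90.0
```

View pics/z4.png

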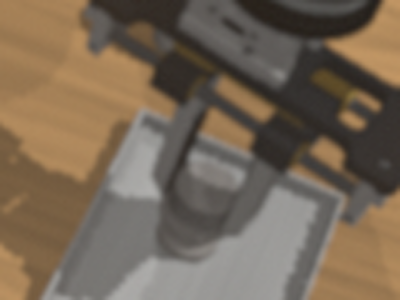

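The plug is between the fingers at a 35.9 mm opening, matching its 36 mm grip. I'll open, turn back and grip across the other axis.

Call:
arm_command --series '[[60,[0,0,0],0],[80,[0,0,0],0],[90,[0,0,0],10],[94,[0,0,0],20],[94,[0,0,0],30],[94,[0,0,0],40],[94,[0,0,0],50],[94,[0,0,0],60],[94,[0,0,0],70],[94,[1,0,0],80],[94,[2,0,0],90],[94,[2,0,0],90]]' --newtons 4

```text
clock: 6.6
eef_pos: [436.6, 286.1, 37.1]
eef_rot: [0.382, 1.57, 0.024]
wrist_force: [-0.2, -0.5, 0.4]
finger_gap: 94.1
```

Call:
arm_command --series '[[80,[0,0,0],0],[66,[0,0,0],0],[56,[0,0,0],0],[48,[0,0,0],0],[42,[0,0,0],0],[39,[0,0,0],0],[36,[0,0,0],0],[34,[0,0,0],0],[32,[0,0,0],0],[32,[0,0,0],0]]' --newtons 4

```text
clock: 7.85
eef_pos: [436.5, 286.2, 37.2]
eef_rot: [0.409, 1.57, 0.05]
wrist_force: [-3.8, 0.5, 2.6]
finger_gap: 36.0
```

```bash
python3 - <<'E'
from h import *
to_tool([436.2,286,37],-20.6)
E
```

```text
pos [436.5 286.2  37.2] theta -20.53 tilt [-1.e+00  3.e-04  8.e-04] F [-3.8  0.5  2.6] gap 36.0 t 7.85
shift [ 0.2 -0.2 -0.2] turn 0.1
```

Call:
arm_command --series '[[32,[0,0,0],0],[32,[0,0,0],0],[32,[-10,0,0],0],[32,[-35,0,0],0],[32,[-75,0,0],0],[32,[-120,0,0],0],[32,[-165,0,0],0],[32,[-200,0,0],0],[32,[-220,0,0],0],[32,[-223,0,0],0],[32,[-223,0,0],0]]' --newtons 50

```text
clock: 9.22
eef_pos: [436.1, 285.9, 259.5]
eef_rot: [-0.894, 1.57, -1.252]
wrist_force: [-0.9, 0.5, -2.0]
finger_gap: 35.1
```

```bash
python3 - <<'E'
from h import *
to_tool([534,42,260],-20.6)
s=snap('scene','s4')
E
```

```text
pos [436.1 285.9 259.5] theta -20.53 tilt [-1.e+00 -4.e-04  3.e-04] F [-0.9  0.5 -2. ] gap 35.1 t 9.22
shift [  -0.4 -194.1  177.2] turn 0.1
```

View pics/s4.png

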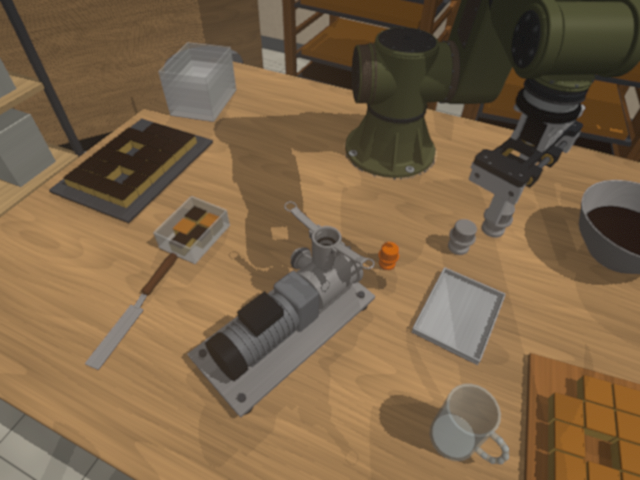

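The plug is lifted and the tray is empty. Now I move over the coupler.

Call:
arm_command --series '[[32,[0,-10,9],0],[32,[0,-35,32],0],[32,[0,-70,64],0],[32,[0,-105,96],0],[32,[0,-140,128],0],[32,[0,-170,155],0],[32,[0,-186,170],0],[32,[0,-193,176],0],[32,[0,-194,177],0],[32,[0,-194,177],0],[32,[0,-194,177],0]]'

```text
clock: 10.65
eef_pos: [533.6, 42.8, 259.4]
eef_rot: [-1.609, 1.57, -1.967]
wrist_force: [-0.2, 0.6, -2.4]
finger_gap: 34.9
```

```bash
python3 - <<'E'
from h import *
to_tool([534,42,260],-20.6)
s=snap('scene','s5');t=snap('top','t5')
a=lambda c,x,y,w,h: cv2.resize(c['pixels'][y:y+h,x:x+w,::-1],(800,600),interpolation=cv2.INTER_CUBIC)
cv2.imwrite('pics/z5.png',a(s,270,165,120,90))
cv2.imwrite('pics/z6.png',a(t,220,180,160,120))
E
```

```text
pos [533.6  42.8 259.4] theta -20.48 tilt [-1.e+00 -7.e-04 -0.e+00] F [-0.2  0.6 -2.4] gap 34.9 t 10.65
shift [-0.6 -0.6  0.7] turn 0.1
```

View pics/z5.png

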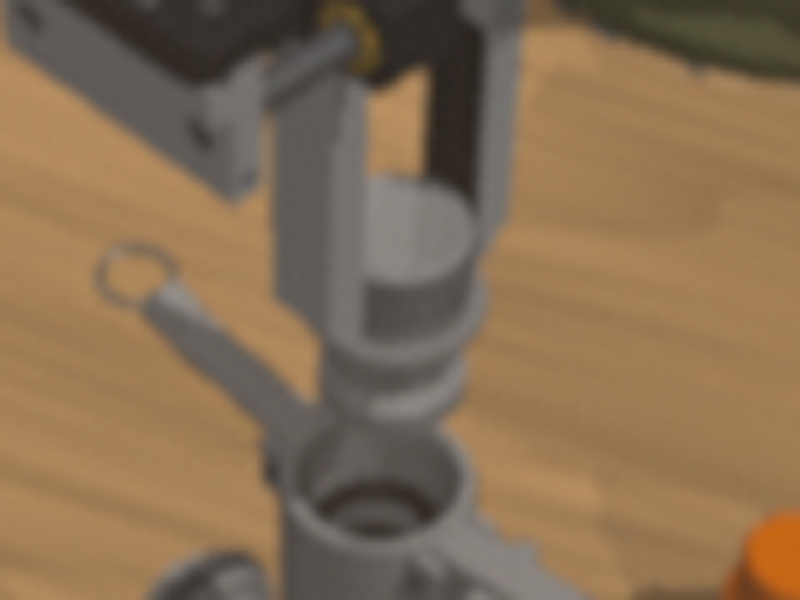

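View pics/z6.png

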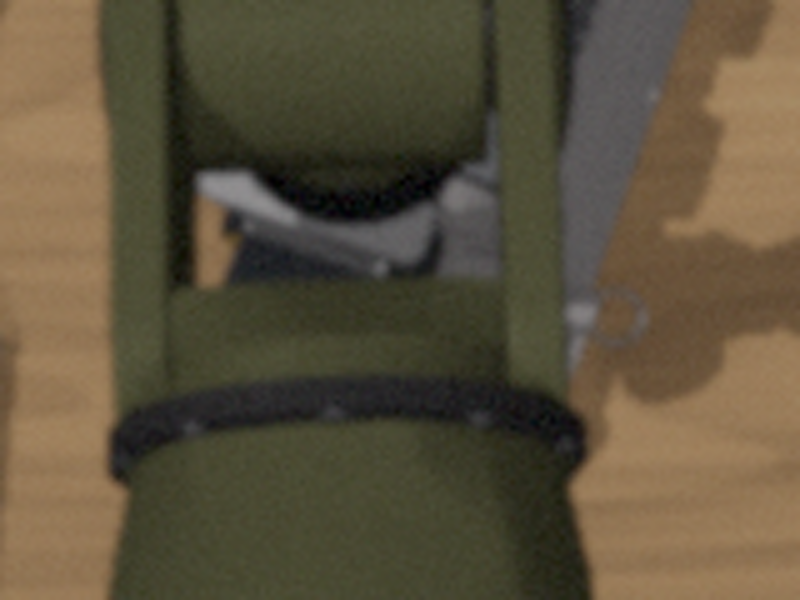

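```bash
python3 - <<'E'
from h import *
s=load('s5')
def ext(C,r):
    p=np.array([proj(s,[C[0]+r*np.cos(a),C[1]+r*np.sin(a),C[2]]) for a in np.linspace(0,6.283,181)])
    q=(p-[270,165])*6.667; return 'L%.0f R%.0f T%.0f B%.0f'%(q[:,0].min(),q[:,0].max(),q[:,1].min(),q[:,1].max())
T=np.array([533.6,42.8,259.4])
for n,dz,r in(('griptop',20.9,18),('flange bot',-4.6,22),('flange top',-1.6,22),('lip top',-25,18),('lip bot',-31.6,18),('nose',-34.1,15.5)):
    print(n,ext(T+[0,0,dz],r))
for C in([534,42,193],[537,43.5,193],[532,41,193]): print(C,ext(C,25),'inner21.5',ext(C,21.5))
g=cv2.cvtColor(s['pixels'],cv2.COLOR_RGB2GRAY)
big=cv2.resize(g[165:255,270:390],(800,600),interpolation=cv2.INTER_CUBIC).astype(int)
for y in (300,320,380,395,470,485,500): print(y,big[y,230:540:8].tolist())
E
```

```text
griptop L308 R467 T161 B270
flange bot L290 R479 T230 B363
flange top L290 R479 T221 B353
lip top L307 R457 T303 B411
lip bot L307 R456 T322 B430
nose L317 R445 T337 B430
[534, 42, 193] L274 R474 T400 B549 inner21.5 L288 R460 T410 B538
[537, 43.5, 193] L274 R475 T409 B559 inner21.5 L288 R461 T419 B548
[532, 41, 193] L274 R474 T393 B542 inner21.5 L288 R460 T403 B531
300 [140, 139, 140, 141, 138, 130, 111, 97, 92, 91, 92, 92, 99, 110, 115, 115, 108, 88, 74, 75, 75, 77, 81, 82, 84, 83, 83, 82, 78, 87, 109, 123, 125, 126, 127, 127, 126, 126, 125]
320 [139, 140, 139, 139, 139, 139, 140, 138, 130, 115, 95, 91, 100, 111, 115, 116, 107, 86, 75, 76, 78, 79, 80, 82, 86, 86, 86, 90, 98, 111, 120, 120, 124, 130, 130, 129, 128, 127, 128]
380 [96, 97, 98, 98, 96, 97, 106, 122, 136, 143, 135, 108, 90, 88, 87, 85, 83, 82, 81, 81, 79, 80, 83, 89, 95, 99, 110, 123, 129, 126, 126, 128, 129, 130, 131, 131, 131, 131, 131]
395 [105, 95, 95, 97, 97, 97, 96, 99, 112, 130, 131, 109, 86, 86, 91, 96, 96, 93, 97, 101, 103, 110, 116, 123, 128, 131, 132, 127, 116, 112, 120, 124, 125, 123, 126, 126, 126, 128, 127]
470 [136, 135, 137, 131, 101, 65, 74, 90, 83, 70, 72, 79, 84, 92, 97, 96, 92, 90, 89, 83, 82, 83, 83, 83, 82, 79, 76, 74, 80, 108, 130, 135, 140, 143, 142, 143, 142, 142, 142]
485 [137, 138, 138, 137, 120, 93, 81, 88, 82, 68, 74, 89, 93, 85, 75, 68, 60, 58, 57, 55, 55, 58, 61, 68, 75, 77, 77, 72, 78, 107, 128, 129, 135, 138, 138, 139, 141, 143, 144]
500 [137, 137, 137, 138, 138, 129, 102, 93, 102, 96, 79, 70, 59, 51, 51, 56, 62, 65, 65, 65, 63, 56, 50, 46, 50, 61, 69, 74, 93, 122, 124, 123, 130, 134, 134, 133, 133, 133, 134]
```

```bash
python3 - <<'E'
from h import *
s=load('s5')
def a(c,x,y,w,h,k):
    I=cv2.resize(c['pixels'][y:y+h,x:x+w,::-1],None,fx=k,fy=k,interpolation=cv2.INTER_CUBIC)
    I=np.clip((I.astype(float)-30)*1.7,0,255).astype(np.uint8)
    for i in range(0,w,5): cv2.line(I,(i*k,0),(i*k,6 if i%10 else 14),(0,255,255),1)
    for i in range(0,h,5): cv2.line(I,(0,i*k),(6 if i%10 else 14,i*k),(0,255,255),1)
    return I
cv2.imwrite('pics/z7.png',np.hstack([a(s,308,186,40,60,10),a(load('scene0'),308,216,40,60,10)]))
E
```

```text
(no output)
```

View pics/z7.png

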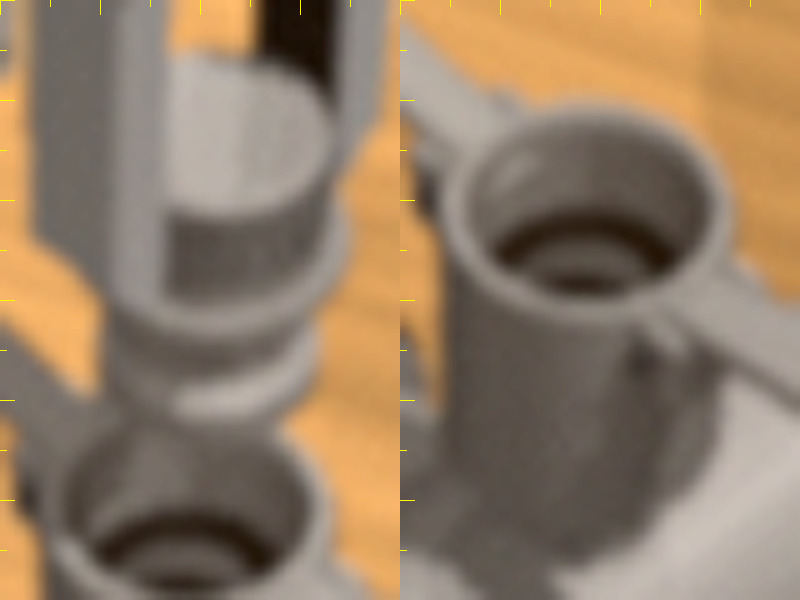

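```bash
python3 - <<'E'
from h import *
for tag,(x0,x1,y0,y1) in (('s5',(326,339,193,205)),('scene0',(457,471,286,297))):
    c=load(tag);P=cloud(c)
    Q=P[y0:y1,x0:x1].reshape(-1,3); 
    med=np.median(Q[:,2]); Q=Q[abs(Q[:,2]-med)<8]
    A=np.c_[Q[:,:2]-Q[:,:2].mean(0),np.ones(len(Q))]; k,res,_,_=np.linalg.lstsq(A,Q[:,2],rcond=None)
    sd=np.sqrt(res/len(Q)); cov=np.sqrt(np.diag(np.linalg.inv(A.T@A)))*sd
    print(tag,len(Q),k,'+-',cov,sd)
def ext(c,C,r):
    p=np.array([proj(c,[C[0]+r*np.cos(a),C[1]+r*np.sin(a),C[2]]) for a in np.linspace(0,6.283,181)])
    return np.r_[p.min(0),p.max(0)].round(1)
s=load('scene0')
for dz,r in((58,18),(38.5,22),(35.5,22),(32.5,22),(12,18),(5.5,18),(3,15.5)): print(dz,ext(s,[438.5,288,dz],r), ext(s,[436.5,286,dz],r))
def a(c,x,y,w,h,k):
    I=cv2.resize(c['pixels'][y:y+h,x:x+w,::-1],None,fx=k,fy=k,interpolation=cv2.INTER_CUBIC)
    I=np.clip((I.astype(float)-30)*1.7,0,255).astype(np.uint8)
    for i in range(0,w,5): cv2.line(I,(i*k,0),(i*k,6 if i%10 else 14),(0,255,255),1)
    for i in range(0,h,5): cv2.line(I,(0,i*k),(6 if i%10 else 14,i*k),(0,255,255),1)
    return I
cv2.imwrite('pics/z8.png',a(s,445,278,40,40,12))
E
```

```text
s5 156 [ 8.04916475e-03 -2.26521802e-02  2.79887373e+02] +- [0.00849035 0.01064656 0.06163632] [0.76983743]
scene0 154 [-1.19028162e-02  1.00983339e-02  5.75826962e+01] +- [0.01378873 0.01504402 0.10534069] [1.30724361]
58 [454.5 283.6 473.9 299.4] [453.7 282.4 473.  298.2]
38.5 [449.9 287.8 473.1 306.9] [449.1 286.6 472.3 305.7]
35.5 [449.5 288.7 472.7 307.8] [448.7 287.5 471.9 306.6]
32.5 [449.1 289.5 472.3 308.7] [448.4 288.4 471.5 307.5]
12 [448.7 297.1 467.3 312.6] [448.  296.  466.5 311.5]
5.5 [447.9 299.  466.4 314.4] [447.2 297.8 465.6 313.3]
3 [448.9 300.7 464.8 314. ] [448.2 299.6 464.  312.8]
```

View pics/z8.png

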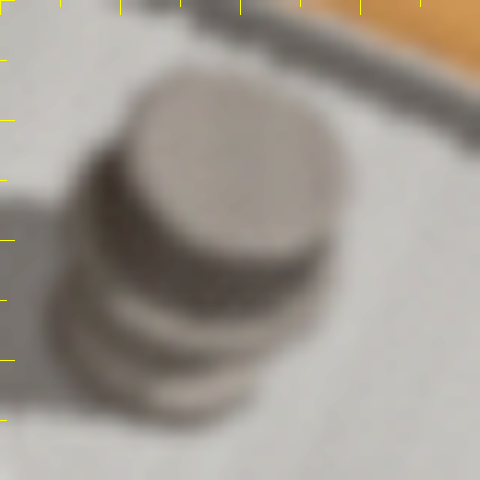

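Call:
arm_command --series '[[32,[8,-0.8,1.3],0],[32,[18,-0.8,1.3],0],[32,[26,-0.8,1.3],0],[32,[31,-0.8,1.3],0],[32,[34,-0.8,1.3],0],[32,[34,-0.8,1.3],0]]'

```text
clock: 11.5
eef_pos: [534.6, 41.4, 225.3]
eef_rot: [-1.668, 1.57, -2.026]
wrist_force: [0.0, 0.3, -1.9]
finger_gap: 35.1
```

```bash
python3 - <<'E'
from h import *
to_tool([534.5,41.6,195],-20.6); print(np.round(read_state()['moment'],3))
s=snap('scene','s6')
def a(c,x,y,w,h,k):
    I=cv2.resize(c['pixels'][y:y+h,x:x+w,::-1],None,fx=k,fy=k,interpolation=cv2.INTER_CUBIC)
    return np.clip((I.astype(float)-30)*1.7,0,255).astype(np.uint8)
cv2.imwrite('pics/z9.png',a(s,300,195,60,60,10))
E
```

```text
pos [534.6  41.4 225.3] theta -20.49 tilt [-1.e+00 -8.e-04 -1.e-04] F [ 0.   0.3 -1.9] gap 35.1 t 11.5
shift [30.3  0.2 -0.1] turn 0.1
[-0.085  0.12  -0.027]
```

View pics/z9.png

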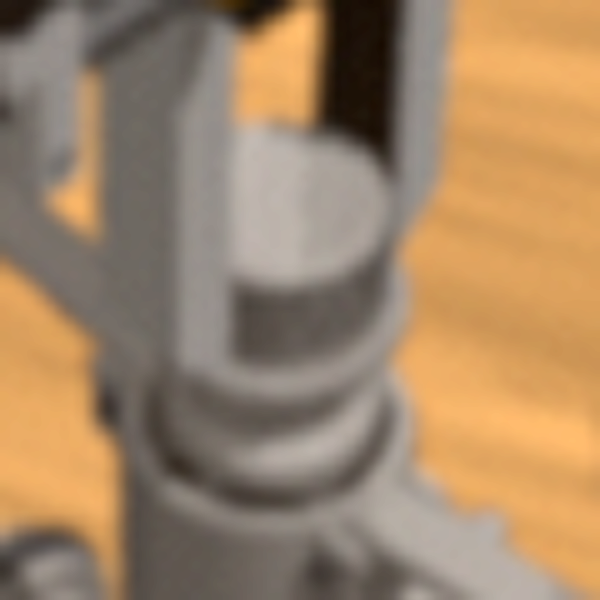

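The nose is just inside the chamfer and looks centred within about 1 mm: lip centre column 276 against rim 267–272 in the 10x crop. Descending gently.

Call:
arm_command --series '[[32,[1,0,0],0],[32,[2,0,0],0],[32,[3,0,0],0],[32,[4,0,0],0],[32,[5,0,0],0],[32,[5,0,0],0]]'

```text
clock: 12.3
eef_pos: [534.6, 41.4, 220.4]
eef_rot: [-1.597, 1.57, -1.954]
wrist_force: [-0.2, -0.9, -2.2]
finger_gap: 34.9
```

Call:
arm_command --series '[[32,[1,0,0],0],[32,[2,0,0],0],[32,[3,0,0],0],[32,[4,0,0],0],[32,[5,0,0],0],[32,[5,0,0],0]]'

```text
clock: 13.05
eef_pos: [534.5, 41.4, 215.3]
eef_rot: [-1.748, 1.57, -2.105]
wrist_force: [-0.2, -0.0, -3.4]
finger_gap: 35.2
```

Call:
arm_command --series '[[32,[1.5,0,0],0],[32,[3,0,0],0],[32,[4.5,0,0],0],[32,[6,0,0],0],[32,[7,0,0],0],[32,[7,0,0],0]]'

```text
clock: 13.8
eef_pos: [534.5, 41.4, 208.3]
eef_rot: [-1.79, 1.57, -2.147]
wrist_force: [0.3, 0.7, -2.2]
finger_gap: 35.1
```

Call:
arm_command --series '[[32,[1,0,0],0],[32,[2,0,0],0],[32,[3,0,0],0],[32,[3,0,0],0]]'

```text
clock: 14.3
eef_pos: [534.5, 41.4, 205.3]
eef_rot: [-1.754, 1.57, -2.111]
wrist_force: [-0.2, -0.2, -1.7]
finger_gap: 35.3
```

Call:
arm_command --series '[[32,[1,0,0],0],[32,[2,0,0],0],[32,[3,0,0],0],[32,[3,0,0],0]]'

```text
clock: 14.8
eef_pos: [534.6, 41.4, 202.8]
eef_rot: [-0.902, 1.57, -1.259]
wrist_force: [-3.6, -0.2, 6.0]
finger_gap: 35.0
```

Call:
arm_command --series '[[32,[1,0,0],0],[32,[2,0,0],0],[32,[2,0,0],0]]'

```text
clock: 15.18
eef_pos: [534.7, 41.4, 201.6]
eef_rot: [-0.256, 1.57, -0.614]
wrist_force: [-4.3, -0.8, 8.6]
finger_gap: 35.0
```

Call:
arm_command --series '[[32,[1,0,0],0],[32,[2,0,0],0],[32,[2,0,0],0]]'

```text
clock: 15.55
eef_pos: [534.7, 41.4, 200.6]
eef_rot: [-0.069, 1.569, -0.426]
wrist_force: [-6.5, -0.3, 9.7]
finger_gap: 35.0
```

Call:
arm_command --series '[[32,[0.5,0,-0.4],0],[32,[1,0,-0.8],0],[32,[1,0,-0.8],0]]'

```text
clock: 15.92
eef_pos: [534.6, 41.4, 200.8]
eef_rot: [0.087, 1.566, -0.27]
wrist_force: [-1.8, -1.2, 10.3]
finger_gap: 35.1
```

```bash
python3 - <<'E'
from h import *
to_tool([534.0,41.6,195],-20.6); print(np.round(read_state()['moment'],3))
E
```

```text
pos [534.6  41.4 200.8] theta -20.49 tilt [-1.0e+00  4.0e-04  4.6e-03] F [-1.8 -1.2 10.3] gap 35.1 t 15.93
shift [ 5.8 -0.1 -0.6] turn 0.1
[-0.436  0.492 -0.049]
```

Call:
arm_command --series '[[32,[1,0,-0.3],0],[32,[2,0,-0.3],0],[32,[3,0,-0.3],0],[32,[4,0,-0.3],0],[32,[4,0,-0.3],0]]'

```text
clock: 16.55
eef_pos: [534.6, 41.4, 198.2]
eef_rot: [0.124, 1.565, -0.233]
wrist_force: [-5.4, -1.4, 13.5]
finger_gap: 35.2
```

```bash
python3 - <<'E'
from h import *
to_tool([534.0,41.6,195],-20.6); print(np.round(read_state()['moment'],3))
E
```

```text
pos [534.6  41.4 198.2] theta -20.49 tilt [-1.0e+00  8.0e-04  6.2e-03] F [-5.4 -1.4 13.5] gap 35.2 t 16.55
shift [ 3.2 -0.  -0.6] turn 0.1
[-0.258  1.275 -0.004]
```

Call:
arm_command --series '[[32,[1,0,-0.4],0],[32,[2,0,-0.8],0],[32,[3,0,-1],0],[32,[4,0,-1],0],[32,[4,0,-1],0]]'

```text
clock: 17.18
eef_pos: [534.5, 41.5, 196.1]
eef_rot: [0.159, 1.561, -0.199]
wrist_force: [-4.2, -2.8, 16.3]
finger_gap: 34.7
```

```bash
python3 - <<'E'
from h import *
to_tool([534.0,41.6,195],-20.6); print(np.round(read_state()['moment'],3))
s=snap('scene','s7')
def a(c,x,y,w,h,k):
    I=cv2.resize(c['pixels'][y:y+h,x:x+w,::-1],None,fx=k,fy=k,interpolation=cv2.INTER_CUBIC)
    return np.clip((I.astype(float)-30)*1.7,0,255).astype(np.uint8)
cv2.imwrite('pics/z10.png',a(s,300,205,60,60,10))
E
```

```text
pos [534.5  41.5 196.1] theta -20.5 tilt [-1.      0.0016  0.0097] F [-4.2 -2.8 16.3] gap 34.7 t 17.18
shift [ 1.1 -0.1 -0.5] turn 0.1
[-0.492  0.837 -0.092]
```

View pics/z10.png

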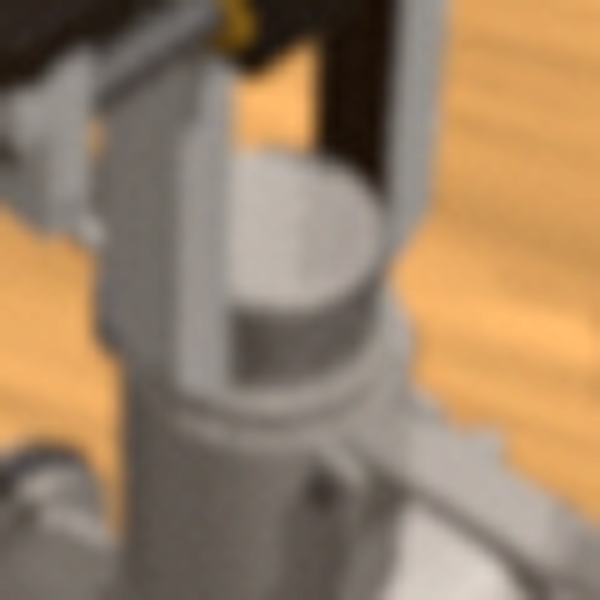

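Call:
arm_command --series '[[32,[1,0,-0.3],0],[32,[2,0,-0.3],0],[32,[3,0,-0.3],0],[32,[4,0,-0.3],0],[32,[4,0,-0.3],0],[32,[4,0,-0.3],0]]'

```text
clock: 17.98
eef_pos: [534.5, 41.5, 194.1]
eef_rot: [0.179, 1.559, -0.179]
wrist_force: [-7.3, -1.4, 19.1]
finger_gap: 35.0
```

```bash
python3 - <<'E'
from h import *
to_tool([534.0,41.6,195],-20.6); print(np.round(read_state()['moment'],3))
E
```

```text
pos [534.5  41.5 194.1] theta -20.5 tilt [-0.9999  0.0021  0.0118] F [-7.3 -1.4 19.1] gap 35.0 t 17.98
shift [-0.9 -0.  -0.5] turn 0.1
[-0.247  1.802 -0.003]
```

Call:
arm_command --series '[[32,[1,0,-0.8],0],[32,[2,0,-1.2],0],[32,[3,0,-1.2],0],[32,[3.7,0,-1.2],0],[32,[3.7,0,-1.2],0],[32,[3.7,0,-1.2],0]]'

```text
clock: 18.73
eef_pos: [534.3, 41.6, 192.9]
eef_rot: [0.189, 1.555, -0.169]
wrist_force: [-5.0, -2.9, 20.8]
finger_gap: 35.0
```

```bash
python3 - <<'E'
from h import *
to_tool([534.0,41.6,195],-20.6); print(np.round(read_state()['moment'],3))
s=snap('scene','s8')
def a(c,x,y,w,h,k):
    I=cv2.resize(c['pixels'][y:y+h,x:x+w,::-1],None,fx=k,fy=k,interpolation=cv2.INTER_CUBIC)
    return np.clip((I.astype(float)-30)*1.7,0,255).astype(np.uint8)
cv2.imwrite('pics/z11.png',a(s,300,205,60,60,10))
E
```

```text
pos [534.3  41.6 192.9] theta -20.51 tilt [-0.9999  0.003   0.0159] F [-5.  -2.9 20.8] gap 35.0 t 18.73
shift [-2.1 -0.1 -0.3] turn 0.1
[-0.528  1.23   0.005]
```

View pics/z11.png

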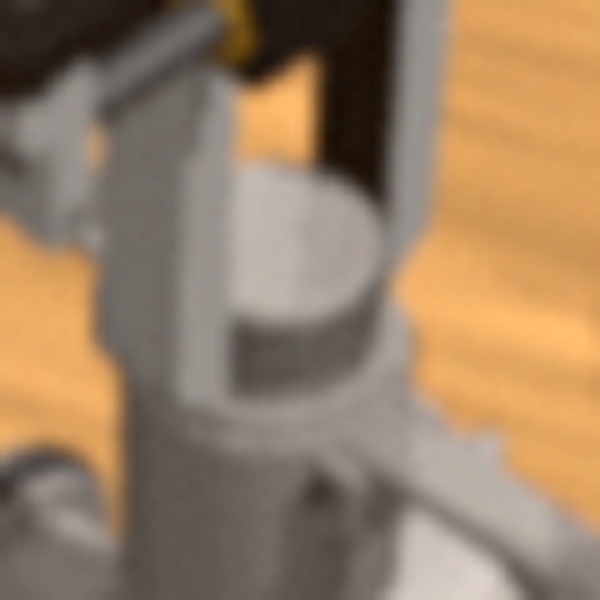

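Call:
arm_command --series '[[32,[0,0,0],0],[32,[-1,0,0],0],[32,[-2,0,0],0],[32,[-2,0,0],0]]'

```text
clock: 19.27
eef_pos: [534.3, 41.5, 195.8]
eef_rot: [0.191, 1.554, -0.167]
wrist_force: [-4.7, -0.5, 9.7]
finger_gap: 35.4
```

Call:
arm_command --series '[[34,[-1,0,0],0],[50,[-1.5,0,0],0],[70,[-1.5,0,0],0],[80,[-1.5,0,0],0],[80,[-1.5,0,0],0],[80,[-10,0,0],0],[80,[-30,0,0],0],[80,[-60,0,0],0],[80,[-90,0,0],0],[80,[-100,0,0],0],[80,[-100,0,0],0]]' --newtons 20

```text
clock: 20.65
eef_pos: [532.7, 41.8, 295.7]
eef_rot: [0.195, 1.554, -0.163]
wrist_force: [0.2, -0.1, -0.3]
finger_gap: 80.0
```

```bash
python3 - <<'E'
from h import *
to_tool([534.4,41.6,295],69.4); print(np.round(read_state()['moment'],3))
s=snap('scene','s9');t=snap('top','t9')
def a(c,x,y,w,h,k):
    I=cv2.resize(c['pixels'][y:y+h,x:x+w,::-1],None,fx=k,fy=k,interpolation=cv2.INTER_CUBIC)
    return np.clip((I.astype(float)-30)*1.7,0,255).astype(np.uint8)
cv2.imwrite('pics/z12.png',a(s,280,195,100,75,8))
P=cloud(s)
m=(np.hypot(P[...,0]-535,P[...,1]-42)<14)&(P[...,2]>200)&(P[...,2]<240); print('plug top',m.sum(),np.median(P[m],0))
E
```

```text
pos [532.7  41.8 295.7] theta -20.51 tilt [-0.9999  0.0034  0.017 ] F [ 0.2 -0.1 -0.3] gap 80.0 t 20.65
shift [0.8 0.4 1.6] turn -89.9
[-0.067  0.124 -0.037]
plug top 170 [535.15923668  42.39874938 220.51959989]
```

View pics/z12.png

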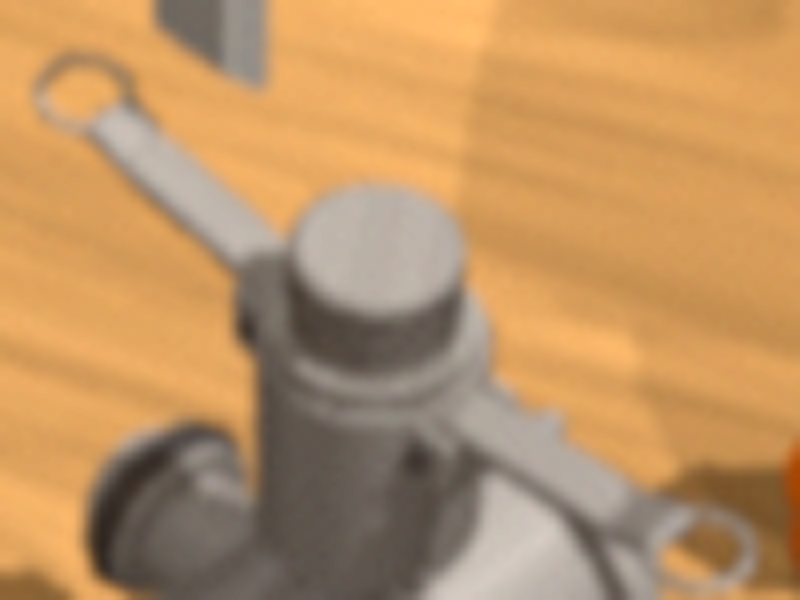

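Plug-top depth is 220.5 mm, which matches the expected home height, and both arms are still out. Next I turn the jaws onto the arm line.

Call:
arm_command --series '[[94,[0,0.2,0.8],-10],[94,[0,0.4,1.6],-20],[94,[0,0.4,1.6],-30],[94,[0,0.4,1.6],-40],[94,[0,0.4,1.6],-50],[94,[0,0.4,1.6],-60],[94,[0,0.4,1.6],-70],[94,[0,0.4,1.6],-80],[94,[0,0.4,1.6],-90],[94,[0,0.4,1.6],-90],[94,[0,0.4,1.6],-90]]'

```text
clock: 22.12
eef_pos: [533.9, 41.6, 294.1]
eef_rot: [-1.407, 1.556, -0.198]
wrist_force: [-0.5, 0.9, -0.7]
finger_gap: 93.9
```

```bash
python3 - <<'E'
from h import *
to_tool([534.4,41.6,215],69.4)
E
```

```text
pos [533.9  41.6 294.1] theta 69.26 tilt [-0.9999 -0.0142  0.0023] F [-0.5  0.9 -0.7] gap 93.9 t 22.12
shift [79.1  0.7 -0. ] turn -0.1
```

Call:
arm_command --series '[[94,[15,0.7,0],0],[94,[40,0.7,0],0],[94,[65,0.7,0],0],[94,[76,0.7,0],0],[94,[79,0.7,0],0],[94,[79,0.7,0],0]]'

```text
clock: 22.88
eef_pos: [534.6, 41.6, 215.5]
eef_rot: [-1.397, 1.556, -0.188]
wrist_force: [0.6, 0.1, 0.5]
finger_gap: 94.0
```

```bash
python3 - <<'E'
from h import *
to_tool([534.4,41.6,165],69.4)
s=snap('scene','s10');t=snap('top','t10')
def a(c,x,y,w,h,k):
    I=cv2.resize(c['pixels'][y:y+h,x:x+w,::-1],None,fx=k,fy=k,interpolation=cv2.INTER_CUBIC)
    return np.clip((I.astype(float)-30)*1.7,0,255).astype(np.uint8)
cv2.imwrite('pics/z13.png',a(s,265,175,120,90,6))
E
```

```text
pos [534.6  41.6 215.5] theta 69.24 tilt [-0.9999 -0.0149  0.0026] F [0.6 0.1 0.5] gap 94.0 t 22.88
shift [50.5  0.9 -0.2] turn -0.2
```

View pics/z13.png

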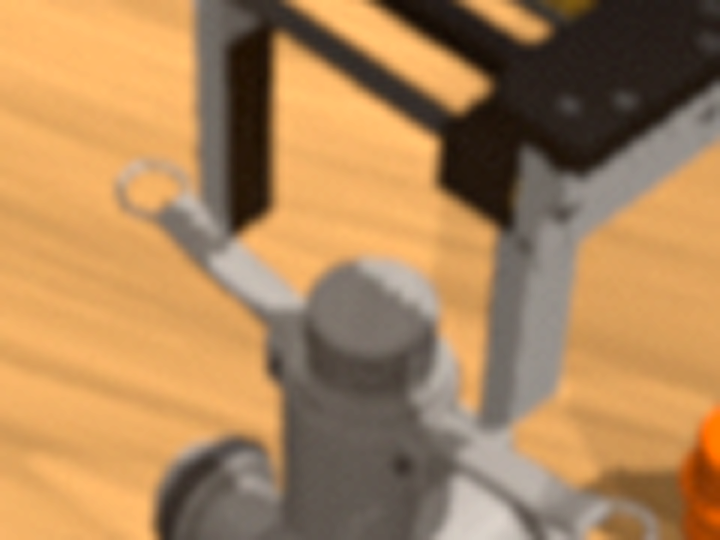

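Both fingers sit over the arms, and the plug is clear between them. Pressing down slowly.

Call:
arm_command --series '[[94,[4,0.4,0],0],[94,[8,0.4,0],0],[94,[12,0.4,0],0],[94,[15,0.4,0],0],[94,[18,0.4,0],0],[94,[21,0.4,0],0],[94,[24,0.4,0],0],[94,[27,0.4,0],0],[94,[30,0.4,0],0],[94,[30,0.4,0],0]]'

```text
clock: 24.22
eef_pos: [534.9, 41.6, 185.7]
eef_rot: [-1.395, 1.555, -0.186]
wrist_force: [0.7, -0.7, 3.4]
finger_gap: 94.4
```

```bash
python3 - <<'E'
from h import *
to_tool([534.4,41.6,165],69.4); print(np.round(read_state()['moment'],3))
s=snap('scene','s11')
def a(c,x,y,w,h,k):
    I=cv2.resize(c['pixels'][y:y+h,x:x+w,::-1],None,fx=k,fy=k,interpolation=cv2.INTER_CUBIC)
    return np.clip((I.astype(float)-30)*1.7,0,255).astype(np.uint8)
cv2.imwrite('pics/z14.png',a(s,265,175,120,90,6))
E
```

```text
pos [534.9  41.6 185.7] theta 69.25 tilt [-0.9999 -0.0156  0.0028] F [ 0.7 -0.7  3.4] gap 94.4 t 24.23
shift [20.7  0.7 -0.2] turn -0.1
[-0.051 -0.067  0.05 ]
```

View pics/z14.png

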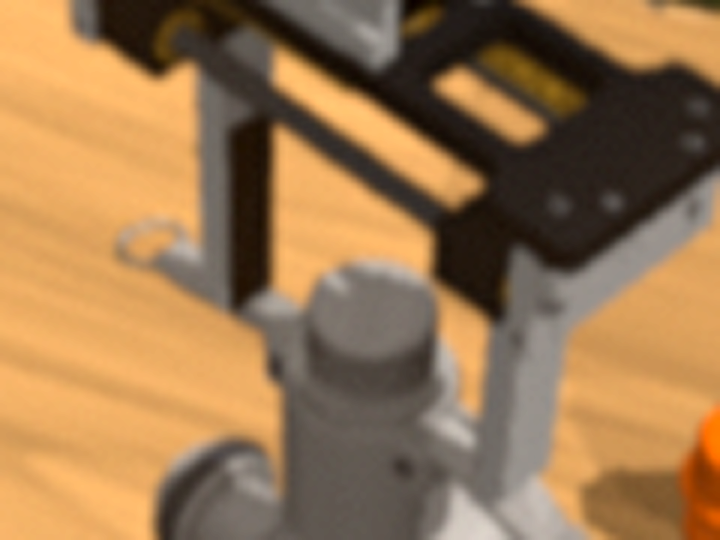

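Call:
arm_command --series '[[94,[2,0.5,0],0],[94,[4,0.5,0],0],[94,[6,0.5,0],0],[94,[8,0.5,0],0],[94,[10,0.5,0],0],[94,[12,0.5,0],0],[94,[14,0.5,0],0],[94,[16,0.5,0],0],[94,[18,0.5,0],0],[94,[18,0.5,0],0]]'

```text
clock: 25.52
eef_pos: [534.6, 41.8, 167.6]
eef_rot: [-1.396, 1.555, -0.188]
wrist_force: [-0.6, -0.6, 1.1]
finger_gap: 93.9
```

```bash
python3 - <<'E'
from h import *
to_tool([534.4,41.6,165],69.4); print(np.round(read_state()['moment'],3))
s=snap('scene','s12')
def a(c,x,y,w,h,k):
    I=cv2.resize(c['pixels'][y:y+h,x:x+w,::-1],None,fx=k,fy=k,interpolation=cv2.INTER_CUBIC)
    return np.clip((I.astype(float)-30)*1.7,0,255).astype(np.uint8)
cv2.imwrite('pics/z15.png',a(s,265,185,120,90,6))
E
```

```text
pos [534.6  41.8 167.6] theta 69.25 tilt [-0.9999 -0.0153  0.0027] F [-0.6 -0.6  1.1] gap 93.9 t 25.52
shift [ 2.6  0.1 -0.2] turn -0.2
[-0.054 -0.003  0.011]
```

View pics/z15.png

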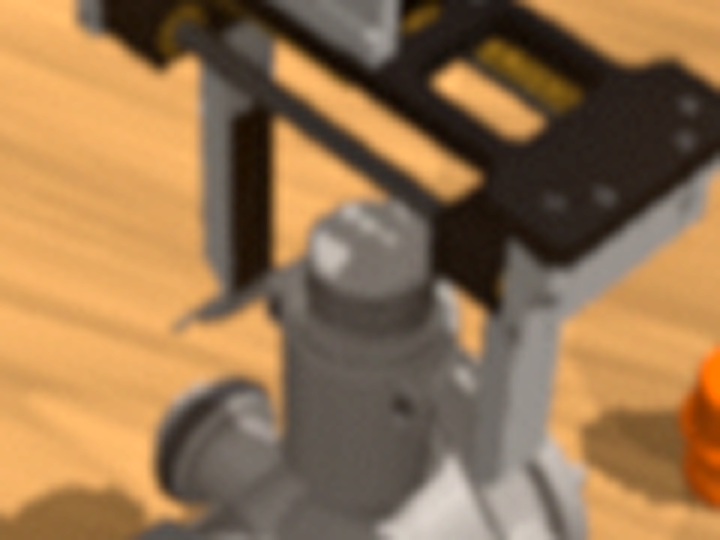

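Call:
arm_command --series '[[94,[2,0,0],0],[94,[4,0,0],0],[94,[6,0,0],0],[94,[6,0,0],0]]' --newtons 15

```text
clock: 26.08
eef_pos: [534.6, 41.7, 161.4]
eef_rot: [-1.403, 1.556, -0.194]
wrist_force: [-0.3, -0.3, 1.7]
finger_gap: 94.0
```

Call:
arm_command --series '[[90,[0,0,0],0],[86,[0,0,0],0],[82,[0,0,0],0],[79,[0,0,0],0],[76,[0,0,0],0],[73,[0,0,0],0],[70,[0,0,0],0],[67,[0,0,0],0],[65,[0,0,0],0],[65,[0,0,0],0]]' --newtons 15

```text
clock: 27.32
eef_pos: [534.3, 41.3, 161.2]
eef_rot: [-1.47, 1.556, -0.261]
wrist_force: [-2.6, -4.7, -6.8]
finger_gap: 66.9
```

```bash
python3 - <<'E'
from h import *
to_tool([534.4,41.6,165],69.4); print(np.round(read_state()['moment'],3))
s=snap('scene','s13')
def a(c,x,y,w,h,k):
    I=cv2.resize(c['pixels'][y:y+h,x:x+w,::-1],None,fx=k,fy=k,interpolation=cv2.INTER_CUBIC)
    return np.clip((I.astype(float)-30)*1.7,0,255).astype(np.uint8)
cv2.imwrite('pics/z16.png',a(s,265,185,120,90,6))
E
```

```text
pos [534.3  41.3 161.2] theta 69.24 tilt [-0.9999 -0.0143  0.0015] F [-2.6 -4.7 -6.8] gap 66.9 t 27.32
shift [-3.8 -0.   0.3] turn -0.2
[-1.165  0.582 -0.04 ]
```

View pics/z16.png

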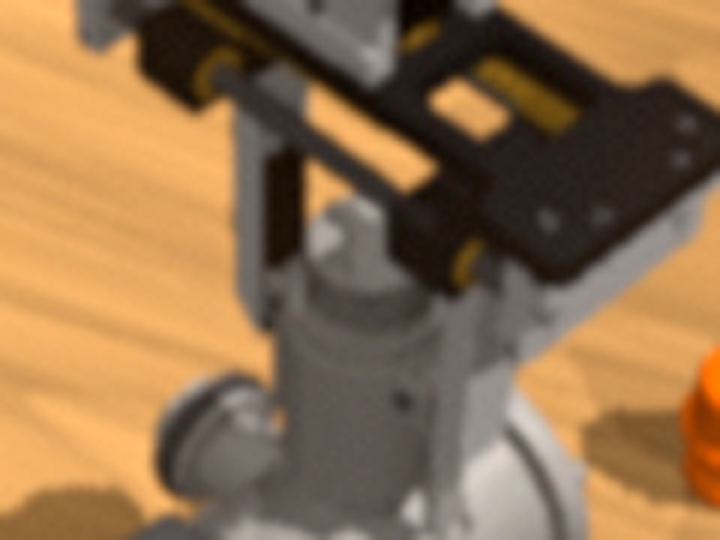

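The gap is 66.9 mm, against 67 mm expected with both arms shut. I'll squeeze briefly, then open and retreat.

Call:
arm_command --series '[[64,[0,0,0],0],[64,[0,0,0],0],[64,[0,0,0],0]]' --newtons 20

```text
clock: 27.75
eef_pos: [534.3, 41.3, 161.2]
eef_rot: [-1.472, 1.556, -0.264]
wrist_force: [-1.1, -2.6, -6.1]
finger_gap: 66.6
```

Call:
arm_command --series '[[75,[0,0,0],0],[88,[0,0,0],0],[94,[0,0,0],0],[94,[0,0,0],0],[94,[-10,0,0],0],[94,[-30,0,0],0],[94,[-60,0,0],0],[94,[-100,0,0],0],[94,[-140,0,0],0],[94,[-170,0,0],0],[94,[-175,0,0],0]]'

```text
clock: 29.12
eef_pos: [532.2, 41.9, 338.4]
eef_rot: [-1.42, 1.553, -0.212]
wrist_force: [0.4, -0.3, -0.4]
finger_gap: 94.2
```

```bash
python3 - <<'E'
from h import *
to_tool([534.4,41.6,165],69.4)
s=snap('scene','s14');t=snap('top','t14')
def a(c,x,y,w,h,k):
    I=cv2.resize(c['pixels'][y:y+h,x:x+w,::-1],None,fx=k,fy=k,interpolation=cv2.INTER_CUBIC)
    return np.clip((I.astype(float)-30)*1.7,0,255).astype(np.uint8)
cv2.imwrite('pics/z17.png',a(s,265,185,120,90,6))
P=cloud(s)
m=(np.hypot(P[...,0]-535,P[...,1]-42)<14)&(P[...,2]>200)&(P[...,2]<240); print('plug top',m.sum(),np.median(P[m],0))
E
```

```text
pos [532.2  41.9 338.4] theta 69.25 tilt [-0.9998 -0.0178  0.0027] F [ 0.4 -0.3 -0.4] gap 94.2 t 29.12
shift [173.4   0.9   0. ] turn -0.2
plug top 168 [535.48304748  41.79422811 220.33918172]
```

View pics/z17.png

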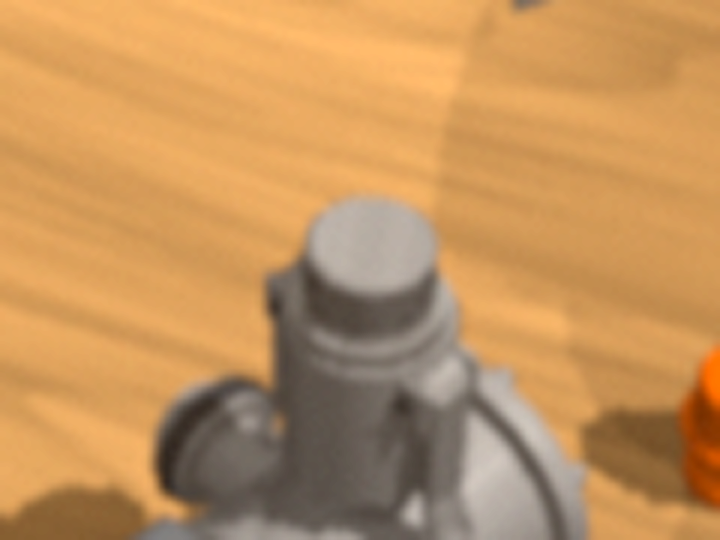

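View pics/s14.png

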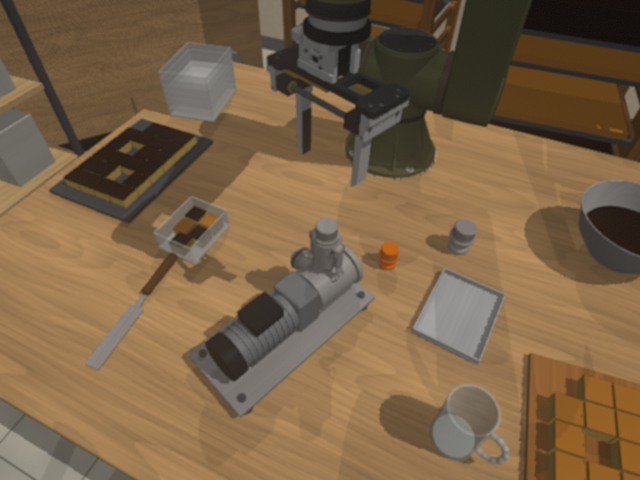

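Both arms lie along the coupler: the left is visible at scene (340,262), and the right is hidden behind with nothing sticking out. The tub, mug and knife are unmoved, and the gripper is clear. Handing in.

```bash
python3 -c "
from cell import sign_off; print(sign_off())"
```

```text
the job is handed in; nothing more can be done
None
```

The pump inlet is closed: the plug is home in the coupler and both cam arms are down. I handed the job in at about 29 s of the 72 s allowed.

- **Plug:** I took the smaller grey plug from the tray and pressed it straight down with about 23 N. After letting go, its top measured 220.5 mm against 220.5 mm calculated for home. With the arms locked it measured 220.3 mm.
- **Cam arms:** I pressed both arms down together with about 1 to 3.5 N, then closed the fingers on them at 15 to 20 N. The gap stopped at 66.9 mm, then 66.6 mm, against 67 mm for both arms shut.
- **Final look:** The gripper was open and about 110 mm clear of the plug, and the wrist force was near zero. The tub, mug and knife looked unmoved in the picture.

**Checks that were incomplete or disagreed:**
- The right cam arm was hidden behind the coupler in the last picture. I judge it shut from the finger gap and because nothing sticks out.
- The two cameras disagreed by about 4 to 6 mm on positions. I settled this by centring the plug in the jaws from two directions and comparing plug and rim in the scene view.
- Sideways force reached about 7 N while I pushed the plug in.

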